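# Gauge the vaccine-carrier ice packs under a go / no-go bar and set the swollen one aside

## Task

Sort the three blue ice packs by sliding them on the table against the yellow gauge bar, from the robot's side: push the two that fit under it until at least three quarters of each sticks out on the far side, between the bar's two posts. One pack is swollen and will stop at the bar: do not force it, slide it onto the red mat instead (centred as well as you can) and leave it there. Keep the packs flat on the table, never lifted or tipped, and do not disturb the jar, the pump bottle or the two cartons.

Things in the scene. Friction and masses are not known exactly. Their poses are not given: they have to be found in the camera images.
- pack_a: One of three look-alike blue packs: rigid slab, 0.28 to 0.44 kg, 90 mm along its x, 130 mm along its y (too wide to grasp), upright sides, white cap at its +y end. Two are 34 mm thick, one is swollen to 40 mm (all but a 2 mm rim, 26 mm high); which is not told. Needs 2 to 6 N to slide; follows fingertips pushed slantwise up to 20 degrees. Origin: centre of the underside; x near gauge x.
- pack_b: One of three look-alike blue packs: rigid slab, 0.28 to 0.44 kg, 90 mm along its x, 130 mm along its y (too wide to grasp), upright sides, white cap at its +y end. Two are 34 mm thick, one is swollen to 40 mm (all but a 2 mm rim, 26 mm high); which is not told. Needs 2 to 6 N to slide; follows fingertips pushed slantwise up to 20 degrees. Origin: centre of the underside; x near gauge x.
- pack_c: One of three look-alike blue packs: rigid slab, 0.28 to 0.44 kg, 90 mm along its x, 130 mm along its y (too wide to grasp), upright sides, white cap at its +y end. Two are 34 mm thick, one is swollen to 40 mm (all but a 2 mm rim, 26 mm high); which is not told. Needs 2 to 6 N to slide; follows fingertips pushed slantwise up to 20 degrees. Origin: centre of the underside; x near gauge x.
- gauge: Fixed yellow gauge: level bar along its y, 610 mm long, 8 mm thick, underside 37 mm, top 57 mm above the table, unyielding. Posts 20 mm wide at y = +-295 mm on its far side (x 4 to 34 mm). Origin: on the table under mid-bar; +x points through the gauge, away from the robot. The packs start on the -x side in a row, 190 mm apart, about 60 mm between neighbours.
- red_mat: Red mat, 160 mm along its x, 200 mm along its y, paper-thin and flat (nothing to catch on), just past the left or right end of the row of packs, on the robot's side of the bar. Origin: its centre; z up. A like-sized white ruled sheet lies at the other end.
- pill_jar: Bystander: clear jar with a yellow cap, 70 mm across, 85 mm tall, loose. Origin: centre of the underside.
- pump_bottle: Bystander: hand-rub pump bottle, 56 mm across, 183 mm tall, loose. Origin: centre of the underside.
- carton_pink: Bystander: pink carton, 60 x 120 x 45 mm tall, loose. Origin: centre of the underside.
- carton_brown: Bystander: brown carton, 60 x 110 x 70 mm tall, loose. Origin: centre of the underside.
Mind the look-alikes: they are no part of the job. Leave any brown or green look-alike of the pack_a alone.

How it is judged:
By the outcome, as a careful person would: the job done as asked, in the order asked, and still so for the second after the job is handed in, with the robot touching nothing.
It also fails if it takes over 72 s, if anything falls off the work surface, if the arm or the gripper's body presses on something with over 40 N, if the wrist force passes 120 N, or if a joint passes its speed limit or range.

## Robot

A 6-joint arm with a two-finger parallel gripper is mounted at the origin on the work surface. World frame = base frame: x ahead of the robot, y to its left, z up, the work surface at z = 0. Lengths are in m, angles in rad, forces in N, time in s.
With the tool pointing down it reaches from about 0.3 to 0.875 m from the base axis. Payload 4.2 kg.
Tool frame: the origin (TCP) lies midway between the tips of the shut fingers; the grasp point (between the pads) lies r.grip_point_offset behind it (r.grip_point_offset is the distance from the TCP to the grasp point, in m); z points along the fingers, y is the line along which they close (so a half turn about z gives the same grasp; the last joint's range is limited). The gripper opens to 85 mm and grips with 20 to 120 N. Pads are 22 mm wide; open, the fingers measure 114 mm over their backs; the gripper's body (76 mm by 85 mm) begins 54 mm behind the grasp point. The pads swing forward as they close: fully open they stand 13 mm farther back than shut.
Start: joints at [1.092, 0.32, 1.565, -0, 1.257, -0.02], TCP at [0.255, 0.516, 0.231] pointing down, gripper open.
Joint ranges: [-3.11, 3.11], [-0.84, 2.01], [0.21, 2.61], [-1.34, 4.49], [0.05, 2.63], [-2.56, 2.56]. Speed limits (rad/s): [2.57, 2.57, 3.14, 3.14, 3.14, 3.14].

## Interface

Orientations are given as a 3x3 rotation matrix whose columns are the frame's x, y, z axes.
In Python, from cell import r gives the robot as it stands.
- The arm moves only by the tool step_arm, never from a script. Its arguments are lists of equal length, an entry for each row: "translation": the shift along the tool's x, y, z in cm, a list of three; "yaw": the turn about the tool's z in degrees. In form: {"translation": [[dx, dy, dz], ...], "yaw": [yaw, ...]}. A call has exactly 5 rows; each row is the pose to reach, as a shift and turn from the pose commanded when the call began, along the tool's axes at that moment; what a row does not reach only later rows make up. A row lasts 1/8 s, in which the tool goes at most 62.5 mm and 10.7 degrees, less where a joint would pass 70% of its speed; a pose out of reach is approached as far as the arm can. A call with a gripper value outside its range is refused whole. "fingers" is the opening, from -1 (shut) to 1 (fully open), so that 0 is half open, set as the call begins (left out, the last holds). The fingers move at their own pace and stop on an object; the grip force is fixed at half the most. Time passes only in rows, so rows that repeat a pose let the fingers close, or fill a call up. It gives the time, the measured TCP pose, the force, the opening and the grip force at its end, in the units of the state.
- r.get_obs(): the state, without advancing time (a new reading comes with each control period).
- r.read_camera(name): name is "scene" or "top" or "wrist"; returns a dict with "img" (480x640x3 uint8, blue, green, red), "depth" (480x640 float32, m along the optical axis (not along the pixel's ray), 0 where there is no reading), "mtx" (3x3 intrinsics, pixels), "R" (3x3) and "t" (3): a world point X has camera coordinates R X + t. Camera axes: x right, y down, z forward; pixel columns grow to the right and rows downward; lengths in m; the calibration is good to about 2 mm. A picture is of the moment at which its call begins.
- r.finish_job(): hands the job in; it is judged then, once.
The state is a dict: "time": time; "joint_positions": joint angles; "joint_vel": joint speeds; "tau": joint torques, N m; "ee_pos": TCP position; "eef_rot": TCP orientation; "contact_force": force on the tool from outside, world axes, zero at the start; "ft_torque": the same for the moment, N m; "grip_width": opening from 0.0 (shut) to 1.0 (fully open); "grip_force": force on a finger pad.
Only numpy, scipy, OpenCV 4.12 (cv2) and the standard library are available. Lean on these libraries where they do the work, as an engineer would, in place of code of your own. Each camera call takes 0.05 s, during which the arm holds its last target. There are 200 camera calls.

## Working session

There is one attempt and no reset: what is moved stays moved. The work goes in short steps, Python scripts to look and compute and a tool call to move; the robot and the scene stay as the last step left them, time stands still between calls to the robot, and variables do not carry over. Pictures are saved under pics/ and viewed, at most 10 in all, crops included, and the job is handed in when it is done.

Besides the shell and the picture viewer there is one more tool, called after "Call:" in YAML: its name, and indented under it one key for each argument. step_arm: Moves the arm, as the interface text tells. Its arguments: {"type":"object","properties":{"translation":{"type":"array","items":{"type":"array","items":{"type":"number"}}},"yaw":{"type":"array","items":{"type":"number"}},"fingers":{"type":"number"}},"required":["translation","yaw"]}

```bash
mkdir -p pics; python3 - <<'E'
from cell import r
import cv2,numpy as np
o=r.get_obs();print(o['time'],o['ee_pos'],o['eef_rot'],r.grip_point_offset)
for n in("top","scene"):
    c=r.read_camera(n);cv2.imwrite(f"pics/{n}0.png",c['img']);np.savez(f"{n}0.npz",**c)
    print(n,c['mtx'],c['R'],c['t'])
E
```

```text
0.0 [0.25444946 0.51511726 0.23047738] [[-8.96582081e-01  4.42876855e-01 -8.14726114e-04]
 [ 4.42877602e-01  8.96580731e-01 -1.55632177e-03]
 [ 4.12088425e-05 -1.75619416e-03 -9.99998457e-01]] 0.0187
top [[442.24928947   0.         314.28488677]
 [  0.         442.24928947 242.31265222]
 [  0.           0.           1.        ]] [[ 0.02682773 -0.99961353  0.00728478]
 [-0.98431326 -0.02768692 -0.17424365]
 [ 0.174378   -0.00249594 -0.98467562]] [-0.02390147  0.49694213  1.12099786]
scene [[537.99162253   0.         317.93698758]
 [  0.         537.99162253 244.54158821]
 [  0.           0.           1.        ]] [[-0.24600347  0.96925987  0.00419576]
 [ 0.71516027  0.18443005 -0.6741894 ]
 [-0.65423855 -0.16285229 -0.73854658]] [ 0.12696255 -0.33650654  1.5755544 ]
```

View pics/top0.png

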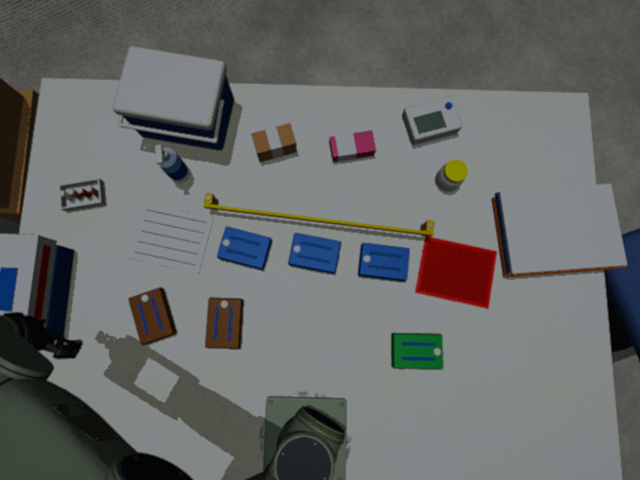

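View pics/scene0.png

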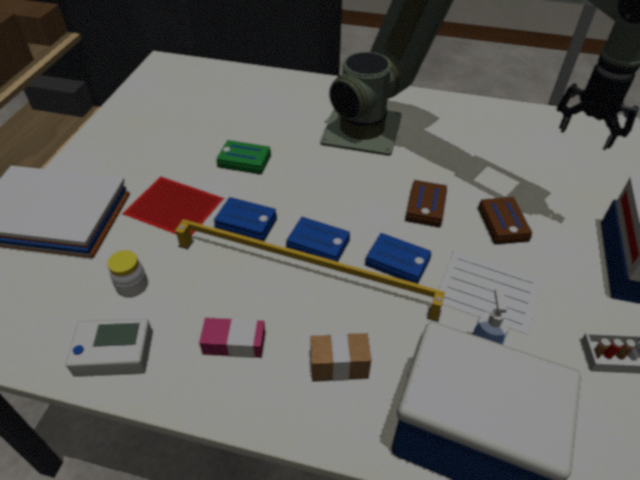

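The top view shows the packs at (244,248), (315,253) and (384,262), the bar from (210,203) to (429,228), and the mat at (456,272). The bystanders are beyond the bar, and the brown and green look-alikes are nearer the robot. Next I measure.

```bash
cat > h.py <<'E'
import cv2,numpy as np
def plane(c,uv,z):
    d=np.linalg.inv(c['mtx'])@np.vstack([np.array(uv,float).T,np.ones(len(uv))])
    R=c['R'];o=-R.T@c['t'];d=R.T@d
    return (o[:,None]+d*((z-o[2])/d[2])).T
def pts(c):
    v,u=np.mgrid[:480,:640];Z=c['depth'];k=c['mtx']
    P=np.stack([(u-k[0,2])*Z/k[0,0],(v-k[1,2])*Z/k[1,1],Z],-1)
    return (P-c['t'])@c['R']
def blobs(m,lo,hi):
    n,l,s,_=cv2.connectedComponentsWithStats(m.astype(np.uint8))
    return [l==i for i in range(1,n) if lo<s[i,4]<hi]
def hsv(c): return cv2.cvtColor(c['img'],cv2.COLOR_BGR2HSV)
def mask(c,name):
    h=hsv(c);H,S,V=h[...,0],h[...,1],h[...,2]
    return {'blue':(H>100)&(H<125)&(S>150)&(V>60),'red':((H<5)|(H>175))&(S>180)&(V>100),'yel':(H>20)&(H<35)&(S>150)&(V>80)}[name]
def rect(c,m,z):
    ct=max(cv2.findContours(m.astype(np.uint8),cv2.RETR_EXTERNAL,cv2.CHAIN_APPROX_NONE)[0],key=len)[:,0]
    p=plane(c,ct,z)[:,:2]
    return cv2.minAreaRect((p*1000).astype(np.float32))
E
python3 - <<'E'
from h import *
for n in('top','scene'):
    c=dict(np.load(n+'0.npz'));P=pts(c);print(n)
    for col,z in(('blue',.035),('red',0),('yel',.05)):
        for b in blobs(mask(c,col),250,9000):
            e=cv2.erode(b.astype(np.uint8),np.ones((5,5)))>0
            zz=P[e][:,2] if e.any() else P[b][:,2]
            ctr,sz,a=rect(c,b,z)
            print(col,b.sum(),np.round(P[b].mean(0)[:2],3),'z',np.round(np.percentile(zz,[10,50,90]),4),'rect',np.round(ctr),np.round(sz),round(a,1),np.round(cv2.boxPoints((ctr,sz,a))).tolist())
E
```

```text
top
blue 1430 [0.478 0.174] z [0.0307 0.0335 0.0365] rect [480. 176.] [124.  85.] 77.0 [[424.0, 125.0], [507.0, 106.0], [535.0, 227.0], [452.0, 246.0]]
blue 1405 [ 0.468 -1.058] z [-0.2651 -0.2603 -0.2562] rect [ 426. -827.] [ 79. 260.] 84.2 [[293.0, -853.0], [551.0, -879.0], [559.0, -801.0], [301.0, -775.0]]
blue 1420 [ 0.471 -0.013] z [0.0309 0.0336 0.0363] rect [471. -11.] [124.  86.] 80.8 [[419.0, -65.0], [503.0, -79.0], [523.0, 43.0], [439.0, 57.0]]
blue 1449 [ 0.452 -0.195] z [0.0371 0.0397 0.0427] rect [ 454. -194.] [125.  84.] 84.4 [[406.0, -253.0], [489.0, -261.0], [502.0, -136.0], [418.0, -128.0]]
blue 603 [0.351 0.697] z [0.1578 0.16   0.1624] rect [354. 785.] [109.  42.] 1.6 [[299.0, 805.0], [300.0, 762.0], [409.0, 765.0], [408.0, 808.0]]
red 3304 [ 0.442 -0.393] z [-0.0018  0.0012  0.0042] rect [ 436. -396.] [196. 156.] 78.9 [[341.0, -477.0], [494.0, -507.0], [531.0, -315.0], [379.0, -285.0]]
yel 382 [ 0.689 -0.372] z [0.0819 0.0848 0.0877] rect [ 705. -387.] [57. 59.] 46.0 [[664.0, -387.0], [706.0, -428.0], [746.0, -387.0], [704.0, -346.0]]
yel 762 [ 0.559 -0.021] z [0.
[... 338 characters left out ...]
 [483.  -8.] [125.  90.] 79.4 [[427.0, -61.0], [515.0, -78.0], [538.0, 45.0], [450.0, 62.0]]
blue 1484 [0.492 0.178] z [0.0318 0.0339 0.0363] rect [492. 179.] [124.  91.] 76.8 [[434.0, 129.0], [523.0, 108.0], [551.0, 229.0], [462.0, 249.0]]
red 2422 [ 0.443 -0.402] z [-0.001   0.0017  0.0041] rect [ 435. -396.] [191. 151.] 79.0 [[343.0, -476.0], [491.0, -505.0], [528.0, -317.0], [379.0, -288.0]]
yel 974 [ 0.562 -0.016] z [0.0577 0.0579 0.0582] rect [560. -20.] [609.  39.] 86.1 [[520.0, -323.0], [559.0, -326.0], [600.0, 282.0], [562.0, 285.0]]
yel 475 [ 0.701 -0.371] z [0.0828 0.0852 0.0872] rect [ 671. -398.] [61. 57.] 47.0 [[630.0, -400.0], [671.0, -439.0], [713.0, -395.0], [671.0, -356.0]]
```

The right-hand pack (y≈-0.195) reads 40 mm high, so it is the swollen one, next to the mat. Next I fit the bar line and work out the waypoints.

```bash
cat >> h.py <<'E'
def togo(o,xyz,ang):
    """move in tool cm + yaw deg so that TCP is at xyz and tool y points at world angle ang"""
    R=o['eef_rot'];d=R.T@(np.array(xyz)-o['ee_pos'])*100
    a=np.degrees(np.arctan2(R[1,1],R[0,1]))
    return np.round(d,1).tolist(),round(float(-((ang-a+180)%360-180)),1)
E
python3 - <<'E'
from h import *
from cell import r
for n in('top','scene'):
    c=dict(np.load(n+'0.npz'));P=pts(c)
    b=[b for b in blobs(mask(c,'yel'),250,9000) if np.ptp(np.where(b)[1])>150][0]
    uv=np.argwhere(b)[:,::-1];Q=plane(c,uv,.057 )
    s=(abs(Q[:,1]+.02)<.25)&(P[b][:,2]>.05)
    for q in(Q[s],P[b][s]):
        k=np.polyfit(q[:,1],q[:,0],1);print(n,k,-np.degrees(np.arctan(k[0])),[np.polyval(k,y).round(4) for y in(.176,-.011,-.195)],q[:,1].min())
    print('ends',P[b][:,1].min(),P[b][:,1].max())
E
```

```text
top [0.09788131 0.5590559 ] -5.590378101018932 [np.float64(0.5763), np.float64(0.558), np.float64(0.54)] -0.2679026152622735
top [0.09785877 0.5586685 ] -5.589099068460757 [np.float64(0.5759), np.float64(0.5576), np.float64(0.5396)] -0.2684626983258671
ends -0.32098348340022675 0.2842874477541382
scene [0.09961939 0.56205094] -5.6890010030977285 [np.float64(0.5796), np.float64(0.561), np.float64(0.5426)] -0.26951880902745373
scene [0.12928794 0.56514803] -7.366788256640243 [np.float64(0.5879), np.float64(0.5637), np.float64(0.5399)] -0.26908584088024756
ends -0.32045380985526994 0.28261102418909045
```

```bash
python3 - <<'E'
from h import *
from cell import r
o=r.get_obs()
for p in([.399,.193,.10],[.399,.193,0]):print(togo(o,p,84.4))
c=r.read_camera('top');P=pts(c);H=hsv(c)
m=(H[...,0]>5)&(H[...,0]<16)&(H[...,1]>120);m[:280]=0;m[380:]=0;m[:,:110]=0
for b in blobs(m,300,4000): print('brown',P[b][:,:2].min(0),P[b][:,:2].max(0),np.median(P[b][:,2]))
E
```

```text
([-27.2, -22.5, 13.1], -20.7)
([-27.2, -22.4, 23.1], -20.7)
brown [ 0.22638924 -0.00733549] [0.36550375 0.46453995] 0.03305559004127355
brown [ 0.22133286 -0.00733549] [0.34519862 0.2597133 ] 0.033350049867108
```

Call:
step_arm:
  translation:
    - [-4, -3.3, 1]
    - [-8, -6.6, 2]
    - [-12, -10, 4]
    - [-16, -13.2, 6]
    - [-20, -16.5, 8]
  yaw: [-4, -8, -12, -16, -20.7]
  fingers: 1

```text
time: 0.78
ee_pos: [0.3613, 0.2775, 0.1508]
eef_rot: [[-0.996, 0.094, 0.001], [0.094, 0.996, 0.0], [-0.001, 0.0, -1.0]]
contact_force: [0.5, -0.3, -0.3]
grip_width: 1.001
grip_force: 0.0
```

```bash
python3 - <<'E'
from h import *
from cell import r
o=r.get_obs();print(o['time'],o['ee_pos'],o['contact_force'],o['grip_width'])
for p in([.399,.193,.08],[.399,.193,0]):print(togo(o,p,84.4))
E
```

```text
0.775 [0.3613492  0.27753836 0.15076006] [ 0.46092514 -0.29251628 -0.34515013] 1.0012150164586666
([-4.5, -8.1, 7.1], 0.2)
([-4.5, -8.1, 15.1], 0.2)
```

Call:
step_arm:
  translation:
    - [-2.3, -4, 2.5]
    - [-4.5, -8.1, 5]
    - [-4.5, -8.1, 9]
    - [-4.5, -8.1, 13]
    - [-4.5, -8.1, 15]
  yaw: [0, 0, 0, 0, 0]

```text
time: 1.4
ee_pos: [0.3968, 0.1933, -0.0005]
eef_rot: [[-0.995, 0.098, -0.003], [0.098, 0.995, -0.001], [0.003, -0.002, -1.0]]
contact_force: [0.4, -0.5, 0.4]
grip_width: 0.998
grip_force: 0.0
```

```bash
python3 - <<'E'
from h import *
from cell import r
o=r.get_obs();print(o['time'],o['ee_pos'],o['contact_force'])
print(togo(o,[.555,.17,0.001],84.4))
a=r.read_camera('top')['img'][180:360,150:470];b=r.read_camera('wrist')['img']
cv2.imwrite('pics/a1.png',np.hstack([cv2.resize(a,None,fx=1.33,fy=1.33)[:240],cv2.resize(b,(320,240))]))
E
```

```text
1.4 [ 0.39677084  0.19328556 -0.00054146] [ 0.42464326 -0.5327086   0.37435467]
([-16.0, -0.8, -0.2], -0.0)Traceback (most recent call last):
  File "<stdin>", line 6, in <module>
    return _nx.concatenate(arrs, 1, dtype=dtype, casting=casting)
           ~~~~~~~~~~~~~~~^^^^^^^^^^^^^^^^^^^^^^^^^^^^^^^^^^^^^^^
ValueError: all the input array dimensions except for the concatenation axis must match exactly, but along dimension 0, the array at index 0 has size 239 and the array at index 1 has size 240
```

Call:
step_arm:
  translation:
    - [-0.8, 0, 0]
    - [-1.6, -0.1, 0]
    - [-2.4, -0.1, 0]
    - [-3.2, -0.2, 0]
    - [-4, -0.2, 0]
  yaw: [0, 0, 0, 0, 0]

```text
time: 2.12
ee_pos: [0.4375, 0.1878, 0.0014]
eef_rot: [[-0.995, 0.098, -0.001], [0.098, 0.995, -0.0], [0.001, -0.0, -1.0]]
contact_force: [-1.8, -0.7, -0.0]
grip_width: 0.995
grip_force: 0.7
```

Call:
step_arm:
  translation:
    - [-0.8, 0, 0]
    - [-1.6, -0.1, 0]
    - [-2.4, -0.1, 0]
    - [-3.2, -0.2, 0]
    - [-4, -0.2, 0]
  yaw: [0, 0, 0, 0, 0]

```text
time: 2.75
ee_pos: [0.4775, 0.1822, 0.0013]
eef_rot: [[-0.995, 0.097, -0.0], [0.097, 0.995, 0.0], [0.0, 0.0, -1.0]]
contact_force: [-2.3, -0.0, 0.9]
grip_width: 1.002
grip_force: 1.0
```

```bash
python3 - <<'E'
from h import *
from cell import r
o=r.get_obs();print(o['time'],o['ee_pos'],o['contact_force'])
print(togo(o,[.555,.17,0.001],84.4))
c=r.read_camera('top');a=c['img'][180:360,150:470];b=r.read_camera('wrist')['img']
cv2.imwrite('pics/a2.png',np.hstack([cv2.resize(a,(427,240)),cv2.resize(b,(320,240))]))
for m in blobs(mask(c,'blue'),250,1600):
  q=rect(c,m,.035);print(m.sum(),q)
E
```

```text
2.75 [0.4775062  0.18216105 0.00128311] [-2.33676622 -0.02039224  0.91111195]
([-7.8, -0.5, 0.0], 0.0)
528 ((531.2642822265625, 139.5214080810547), (82.07542419433594, 61.585784912109375), 2.5362699031829834)
1511 ((426.4826965332031, -825.5504760742188), (81.48968505859375, 265.02801513671875), 84.20818328857422)
1435 ((470.9189758300781, -11.182243347167969), (124.27178955078125, 85.9352798461914), 80.2219467163086)
1456 ((453.4897766113281, -194.19297790527344), (125.97421264648438, 84.2581787109375), 84.58306884765625)
599 ((355.3594055175781, 785.18701171875), (105.9971694946289, 42.467166900634766), 1.5864620208740234)
```

View pics/a2.png

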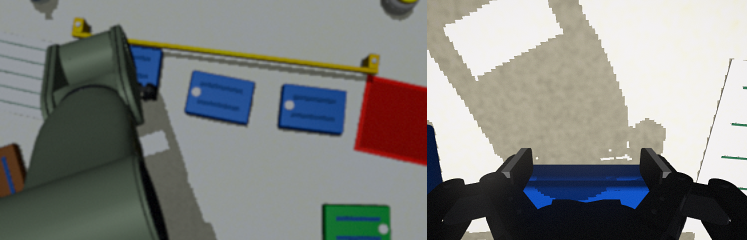

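The wrist view (right half) shows both fingers square on the pack's rear edge, at about 2.3 N. I keep pushing.

Call:
step_arm:
  translation:
    - [-0.8, 0, 0]
    - [-1.6, -0.1, 0]
    - [-2.4, -0.1, 0]
    - [-3.2, -0.2, 0]
    - [-4, -0.2, 0]
  yaw: [0, 0, 0, 0, 0]

```text
time: 3.48
ee_pos: [0.5172, 0.1763, 0.0013]
eef_rot: [[-0.995, 0.098, 0.0], [0.098, 0.995, 0.0], [-0.0, 0.0, -1.0]]
contact_force: [-0.7, -0.4, -0.0]
grip_width: 1.001
grip_force: 0.5
```

Call:
step_arm:
  translation:
    - [-0.6, 0, 0]
    - [-1.2, -0.1, 0]
    - [-1.8, -0.1, 0]
    - [-2.4, -0.2, 0]
    - [-2.8, -0.2, 0]
  yaw: [0, 0, 0, 0, 0]

```text
time: 4.1
ee_pos: [0.5447, 0.1716, 0.0013]
eef_rot: [[-0.995, 0.098, -0.0], [0.098, 0.995, 0.0], [0.0, 0.0, -1.0]]
contact_force: [-1.6, -0.1, 1.0]
grip_width: 0.997
grip_force: 0.8
```

```bash
cat > beyond.py <<'E'
from h import *
from cell import r
o=r.get_obs();print(o['time'],o['ee_pos'],o['contact_force'])
for n in('top','scene'):
  c=r.read_camera(n)
  print(n)
  P=pts(c)
  for m in blobs(mask(c,'blue'),150,1700):
    q=plane(c,np.argwhere(m)[:,::-1],.035)
    if abs(q[:,1].mean())>.5: continue
    g=(q[:,0]-(.559+.0985*q[:,1]))*.995
    R=rect(c,m,.035)
    print(m.sum(),'gauge x',np.percentile(g,[1,99]).round(3),'y',q[:,1].min().round(3),q[:,1].max().round(3),np.round(R[0]),np.round(R[1]),round(R[2],1))
E
python3 beyond.py
```

```text
4.1 [0.54466585 0.17155241 0.00132206] [-1.63353894 -0.11407451  0.96002928]
top
323 gauge x [0.013 0.062] y 0.098 0.151 [610. 125.] [53. 52.] 1.6
1438 gauge x [-0.13  -0.044] y -0.076 0.055 [471. -11.] [124.  86.] 80.6
1454 gauge x [-0.127 -0.045] y -0.259 -0.13 [ 453. -194.] [126.  84.] 84.3
scene
1210 gauge x [-0.126 -0.043] y -0.26 -0.13 [ 455. -195.] [124.  84.] 84.4
1489 gauge x [-0.12  -0.028] y -0.074 0.059 [484.  -7.] [126.  92.] 80.5
1560 gauge x [0.007 0.078] y 0.102 0.228 [618. 164.] [123.  73.] 84.1
```

Call:
step_arm:
  translation:
    - [-0.3, 0, 0]
    - [-0.5, 0, 0]
    - [-0.7, 0, 0]
    - [-0.9, 0, 0]
    - [-0.9, 0, 0]
  yaw: [0, 0, 0, 0, 0]

```text
time: 4.82
ee_pos: [0.5537, 0.1708, 0.0013]
eef_rot: [[-0.995, 0.097, 0.001], [0.097, 0.995, 0.0], [-0.001, 0.0, -1.0]]
contact_force: [-0.9, 0.5, 0.1]
grip_width: 1.0
grip_force: 0.5
```

Call:
step_arm:
  translation:
    - [2, 0, 0]
    - [4, 0, 0]
    - [5, 0, -3]
    - [6, -2, -8]
    - [6, -5, -10]
  yaw: [0, 0, 0, 0, 0]

```text
time: 5.45
ee_pos: [0.4902, 0.1273, 0.1041]
eef_rot: [[-0.995, 0.095, 0.006], [0.095, 0.995, 0.001], [-0.006, 0.002, -1.0]]
contact_force: [1.0, -0.3, -0.2]
grip_width: 1.002
grip_force: 0.0
```

```bash
python3 beyond.py; python3 - <<'E'
from h import *
from cell import r
o=r.get_obs()
for p in([.391,.0,.08],[.391,.0,0.001]):print(togo(o,p,84.4))
E
```

```text
5.45 [0.49022017 0.1272766  0.10405337] [ 0.95208314 -0.28168176 -0.17557864]
top
1419 gauge x [-0.129 -0.044] y -0.076 0.055 [471. -11.] [124.  85.] 80.2
1456 gauge x [-0.127 -0.045] y -0.259 -0.13 [ 454. -194.] [126.  84.] 84.4
scene
1208 gauge x [-0.126 -0.044] y -0.26 -0.13 [ 455. -195.] [124.  84.] 84.1
1420 gauge x [-0.12  -0.028] y -0.074 0.053 [484.  -8.] [125.  91.] 80.5
([8.7, -13.5, 2.3], -0.1)
([8.7, -13.5, 10.2], -0.1)
```

Call:
step_arm:
  translation:
    - [3, -4.5, 0]
    - [6, -9, 0]
    - [8.7, -13.5, 1]
    - [8.7, -13.5, 6]
    - [8.7, -13.5, 10.2]
  yaw: [0, 0, 0, 0, 0]

```text
time: 6.18
ee_pos: [0.3894, 0.0007, -0.0018]
eef_rot: [[-0.995, 0.099, 0.002], [0.099, 0.995, 0.0], [-0.002, 0.0, -1.0]]
contact_force: [-0.7, 0.3, 0.3]
grip_width: 1.0
grip_force: 0.0
```

```bash
sed -i 's/1700/2400/' beyond.py; python3 beyond.py; python3 - <<'E'
from h import *
from cell import r
o=r.get_obs()
print(togo(o,[.536,-.014,0.001],84.4))
E
```

```text
6.175 [ 0.38943893  0.00072625 -0.00184827] [-0.72162546  0.29541483  0.25811189]
top
929 gauge x [0.013 0.071] y 0.097 0.225 [617. 160.] [125.  59.] 84.6
159 gauge x [-0.014 -0.004] y 0.105 0.226 [567. 166.] [122.  10.] 84.3
712 gauge x [-0.09  -0.043] y -0.076 0.051 [492. -14.] [126.  51.] 85.5
1457 gauge x [-0.127 -0.045] y -0.259 -0.13 [ 454. -194.] [126.  84.] 84.4
scene
1202 gauge x [-0.125 -0.044] y -0.26 -0.13 [ 455. -195.] [124.  84.] 84.3
1459 gauge x [-0.12  -0.028] y -0.074 0.057 [483.  -8.] [125.  93.] 80.7
1739 gauge x [0.006 0.086] y 0.101 0.228 [622. 164.] [123.  82.] 84.6
([-15.1, -0.0, -0.6], -0.0)
```

Call:
step_arm:
  translation:
    - [-1, 0, -0.2]
    - [-2, 0, -0.3]
    - [-3, 0, -0.3]
    - [-4, 0, -0.3]
    - [-5, 0, -0.3]
  yaw: [0, 0, 0, 0, 0]

```text
time: 6.9
ee_pos: [0.4389, -0.0039, 0.0025]
eef_rot: [[-0.995, 0.097, -0.001], [0.097, 0.995, 0.0], [0.001, 0.0, -1.0]]
contact_force: [-2.2, -0.3, 2.2]
grip_width: 0.999
grip_force: 1.2
```

Call:
step_arm:
  translation:
    - [-0.8, 0, 0]
    - [-1.6, 0, 0]
    - [-2.4, 0, 0]
    - [-3.2, 0, 0]
    - [-4, 0, 0]
  yaw: [0, 0, 0, 0, 0]

```text
time: 7.52
ee_pos: [0.4792, -0.0078, 0.0022]
eef_rot: [[-0.995, 0.097, 0.0], [0.097, 0.995, 0.0], [-0.0, 0.0, -1.0]]
contact_force: [-1.5, -0.4, 0.8]
grip_width: 1.002
grip_force: 0.9
```

Call:
step_arm:
  translation:
    - [-0.8, 0, 0]
    - [-1.6, 0, 0]
    - [-2.4, 0, 0]
    - [-3.2, 0, 0]
    - [-4, 0, 0]
  yaw: [0, 0, 0, 0, 0]

```text
time: 8.15
ee_pos: [0.5189, -0.0117, 0.0023]
eef_rot: [[-0.995, 0.097, 0.0], [0.097, 0.995, 0.0], [-0.0, 0.0, -1.0]]
contact_force: [-1.5, 0.4, -0.4]
grip_width: 0.999
grip_force: 0.6
```

```bash
python3 beyond.py; python3 - <<'E'
from h import *
from cell import r
o=r.get_obs()
print(togo(o,[.5395,-.014,0.001],84.4))
E
```

```text
8.15 [ 0.51891847 -0.01170869  0.00227471] [-1.50760066  0.40972334 -0.42137012]
top
930 gauge x [0.013 0.071] y 0.097 0.225 [617. 160.] [125.  59.] 84.5
175 gauge x [-0.014 -0.004] y 0.105 0.226 [566. 166.] [122.  11.] 84.3
1454 gauge x [-0.127 -0.045] y -0.259 -0.13 [ 453. -194.] [126.  84.] 84.4
scene
1210 gauge x [-0.126 -0.043] y -0.26 -0.13 [ 455. -195.] [124.  84.] 84.3
1302 gauge x [0.006 0.072] y -0.081 0.047 [597. -17.] [127.  67.] 84.3
1771 gauge x [0.006 0.087] y 0.101 0.228 [622. 164.] [123.  83.] 84.6
([-2.0, -0.0, 0.2], 0.0)
```

Call:
step_arm:
  translation:
    - [-0.5, 0, 0]
    - [-1, 0, 0]
    - [-1.4, 0, 0]
    - [-1.7, 0, 0]
    - [-1.7, 0, 0]
  yaw: [0, 0, 0, 0, 0]

```text
time: 8.88
ee_pos: [0.536, -0.0134, 0.0023]
eef_rot: [[-0.995, 0.097, 0.001], [0.097, 0.995, 0.0], [-0.001, 0.0, -1.0]]
contact_force: [-0.1, -0.3, -0.9]
grip_width: 1.001
grip_force: 0.1
```

Call:
step_arm:
  translation:
    - [-0.1, 0, 0]
    - [-0.2, 0, 0]
    - [-0.3, 0, 0]
    - [-0.3, 0, 0]
    - [-0.3, 0, 0]
  yaw: [0, 0, 0, 0, 0]

```text
time: 9.5
ee_pos: [0.5384, -0.0136, 0.0023]
eef_rot: [[-0.995, 0.097, 0.0], [0.097, 0.995, 0.0], [-0.0, 0.0, -1.0]]
contact_force: [-1.1, 0.0, 0.7]
grip_width: 0.998
grip_force: 0.7
```

Call:
step_arm:
  translation:
    - [2, 0, 0]
    - [4, 0, 0]
    - [5, 2, -3]
    - [6, 6, -8]
    - [6, 10, -8]
  yaw: [0, 0, 0, 0, 0]

```text
time: 10.12
ee_pos: [0.4911, 0.093, 0.086]
eef_rot: [[-0.995, 0.098, 0.009], [0.098, 0.995, 0.002], [-0.009, 0.002, -1.0]]
contact_force: [0.7, -0.4, -0.3]
grip_width: 1.001
grip_force: 0.0
```

```bash
python3 beyond.py; python3 - <<'E'
from h import *
from cell import r
o=r.get_obs()
print(togo(o,[.5,.1755,0.001],84.4));print(togo(o,[.558,.170,0.001],84.4))
E
```

```text
10.125 [0.49108716 0.09301998 0.08597859] [ 0.74660936 -0.43288185 -0.34190048]
top
190 gauge x [0.049 0.071] y 0.122 0.22 [641. 171.] [22. 98.] 1.7
969 gauge x [0.014 0.074] y -0.085 0.041 [601. -22.] [124.  62.] 84.7
1454 gauge x [-0.127 -0.045] y -0.259 -0.13 [ 453. -194.] [126.  84.] 84.4
scene
1207 gauge x [-0.126 -0.044] y -0.26 -0.13 [ 455. -195.] [124.  84.] 84.3
1662 gauge x [0.006 0.089] y -0.082 0.047 [605. -18.] [127.  85.] 84.3
1733 gauge x [0.006 0.086] y 0.101 0.228 [621. 163.] [123.  82.] 84.0
([-0.2, 8.1, 8.3], 0.2)
([-6.0, 8.1, 8.3], 0.2)
```

The middle pack is through. I nudge the left one a few millimetres further for margin.

Call:
step_arm:
  translation:
    - [0, 4, 0]
    - [0, 8.1, 0]
    - [0, 8.1, 4]
    - [0, 8.1, 8.1]
    - [0, 8.1, 8.1]
  yaw: [0, 0, 0, 0, 0]

```text
time: 10.85
ee_pos: [0.4941, 0.1712, -0.0013]
eef_rot: [[-0.995, 0.097, -0.006], [0.098, 0.995, -0.002], [0.006, -0.003, -1.0]]
contact_force: [-0.3, 1.1, 0.0]
grip_width: 1.002
grip_force: 0.0
```

Call:
step_arm:
  translation:
    - [-1, 0, 0]
    - [-2, 0, 0]
    - [-3, 0, 0]
    - [-4, 0, 0]
    - [-4.8, 0, 0]
  yaw: [0, 0, 0, 0, 0]

```text
time: 11.48
ee_pos: [0.5449, 0.1677, 0.0016]
eef_rot: [[-0.995, 0.097, 0.001], [0.097, 0.995, 0.0], [-0.001, 0.0, -1.0]]
contact_force: [0.4, -0.3, -0.3]
grip_width: 1.0
grip_force: 0.0
```

```bash
python3 - <<'E'
from h import *
from cell import r
o=r.get_obs();print(o['ee_pos'],o['contact_force'])
print(togo(o,[.558,.170,0.001],84.4))
E
```

```text
[0.54490594 0.167672   0.00160752] [ 0.37335985 -0.27278596 -0.2867421 ]
([-1.3, 0.4, 0.1], 0.0)
```

Call:
step_arm:
  translation:
    - [-0.4, 0, 0]
    - [-0.8, 0, 0]
    - [-1.1, 0, 0]
    - [-1.3, 0, 0]
    - [-1.3, 0, 0]
  yaw: [0, 0, 0, 0, 0]

```text
time: 12.1
ee_pos: [0.5567, 0.1664, 0.0012]
eef_rot: [[-0.995, 0.097, -0.0], [0.097, 0.995, -0.0], [0.0, -0.0, -1.0]]
contact_force: [-1.1, 0.0, -0.5]
grip_width: 0.999
grip_force: 0.5
```

Call:
step_arm:
  translation:
    - [2, 0, 0]
    - [4, 0, 0]
    - [6, 0, -3]
    - [8, -3, -7]
    - [8, -8, -10]
  yaw: [0, 0, 0, 10, 20]

```text
time: 12.72
ee_pos: [0.469, 0.0948, 0.1028]
eef_rot: [[-0.901, 0.434, 0.002], [0.434, 0.901, 0.0], [-0.002, 0.001, -1.0]]
contact_force: [1.7, -0.2, 0.1]
grip_width: 0.997
grip_force: 0.0
```

```bash
python3 - <<'E'
from h import *
from cell import r
o=r.get_obs();print(o['ee_pos'],o['contact_force'],o['joint_positions'])
print(togo(o,[.463,-.089,0.10],-5.6))
E
```

```text
[0.46899527 0.09483772 0.10277806] [ 1.65187099 -0.20785987  0.0517819 ] [ 1.75473701e-01  2.95895276e-01  1.96631697e+00  2.75280244e-05
  8.77439755e-01 -9.46636770e-01]
([-7.4, -16.8, 0.3], 69.9)
```

Call:
step_arm:
  translation:
    - [-1.5, -3.4, 0]
    - [-3, -6.8, 0]
    - [-4.5, -10, 0]
    - [-6, -13.4, 0]
    - [-7.4, -16.8, 0]
  yaw: [10, 20, 30, 40, 50]
  fingers: 0

```text
time: 13.35
ee_pos: [0.464, -0.0902, 0.1016]
eef_rot: [[-0.243, 0.97, 0.002], [0.97, 0.243, -0.0], [-0.001, 0.002, -1.0]]
contact_force: [0.4, -0.1, -0.2]
grip_width: 0.502
grip_force: 0.0
```

Call:
step_arm:
  translation:
    - [0, 0, 0]
    - [0, 0, 0]
    - [0, 0, 0]
    - [0, 0, 0]
    - [0, 0, 0]
  yaw: [10, 20, 20, 20, 20]

```text
time: 13.98
ee_pos: [0.4637, -0.0888, 0.1013]
eef_rot: [[0.096, 0.995, 0.0], [0.995, -0.096, 0.0], [0.0, 0.0, -1.0]]
contact_force: [-0.1, 0.5, -0.4]
grip_width: 0.497
grip_force: 0.0
```

```bash
python3 beyond.py; python3 - <<'E'
from h import *
from cell import r
o=r.get_obs();print(o['ee_pos'],o['grip_width'])
print(togo(o,[.463,-.089,0.004],-5.6))
b=r.read_camera('wrist')['img'];cv2.imwrite('pics/w3.png',b)
E
```

```text
13.975 [ 0.46371263 -0.0887793   0.1013245 ] [-0.14607368  0.54032136 -0.3849108 ]
top
982 gauge x [0.013 0.075] y 0.097 0.225 [619. 160.] [125.  63.] 84.5
687 gauge x [0.014 0.074] y -0.058 0.041 [602.  -8.] [96. 62.] 84.6
464 gauge x [-0.127 -0.045] y -0.259 -0.216 [ 449. -238.] [39. 84.] 85.4
scene
1187 gauge x [-0.125 -0.043] y -0.26 -0.134 [ 455. -195.] [124.  84.] 85.0
1704 gauge x [0.006 0.089] y -0.082 0.047 [605. -18.] [127.  85.] 84.0
1859 gauge x [0.006 0.09 ] y 0.101 0.228 [623. 163.] [123.  86.] 83.9
[ 0.46370028 -0.08877889  0.10130845] 0.5008785528658174
([-0.0, -0.1, 9.7], 0.1)
```

View pics/w3.png

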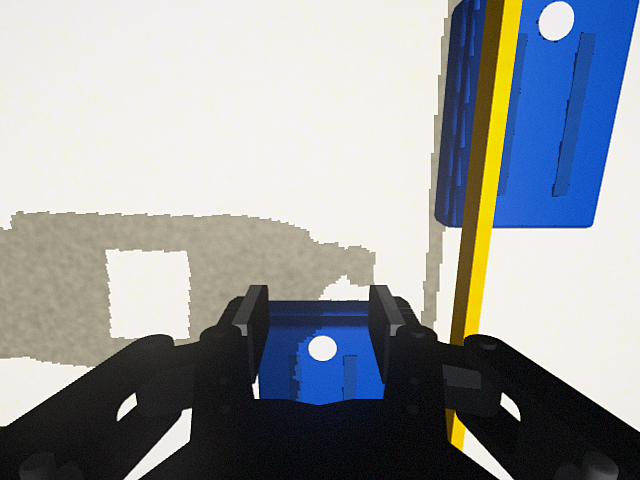

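The wrist view shows the swollen pack's cap at (322,348), centred between the fingers. The bar at (480,200) is off to the side. I descend and push along -y.

Call:
step_arm:
  translation:
    - [0, 0, 3]
    - [0, 0, 6]
    - [0, 0, 8]
    - [0, 0, 9.4]
    - [0, 0, 9.6]
  yaw: [0, 0, 0, 0, 0]

```text
time: 14.75
ee_pos: [0.4633, -0.0888, 0.0047]
eef_rot: [[0.097, 0.995, -0.001], [0.995, -0.097, 0.0], [0.0, -0.001, -1.0]]
contact_force: [0.9, 0.1, -0.2]
grip_width: 0.496
grip_force: 0.0
```

Call:
step_arm:
  translation:
    - [-1, 0, 0]
    - [-2, 0, 0]
    - [-3, 0, 0]
    - [-4, 0, 0]
    - [-5, 0, 0]
  yaw: [0, 0, 0, 0, 0]

```text
time: 15.38
ee_pos: [0.4588, -0.1392, 0.0056]
eef_rot: [[0.098, 0.995, 0.0], [0.995, -0.098, 0.0], [0.0, 0.0, -1.0]]
contact_force: [0.6, 2.6, 2.2]
grip_width: 0.5
grip_force: 1.6
```

Call:
step_arm:
  translation:
    - [-1, 0, 0]
    - [-2, 0, 0]
    - [-3, 0, 0]
    - [-4, 0, 0]
    - [-5, 0, 0]
  yaw: [0, 0, 0, 0, 0]

```text
time: 16.0
ee_pos: [0.4538, -0.189, 0.0053]
eef_rot: [[0.097, 0.995, -0.0], [0.995, -0.097, 0.0], [0.0, -0.0, -1.0]]
contact_force: [-0.8, 2.2, 2.7]
grip_width: 0.503
grip_force: 1.6
```

```bash
python3 beyond.py; python3 - <<'E'
from h import *
from cell import r
o=r.get_obs()
print(togo(o,[.443,-.323,0.004],-5.6))
E
```

```text
16.0 [ 0.45379238 -0.18900737  0.00525873] [-0.83583595  2.18090128  2.68865713]
top
981 gauge x [0.013 0.075] y 0.097 0.225 [619. 160.] [125.  63.] 84.5
970 gauge x [0.014 0.074] y -0.085 0.041 [601. -22.] [124.  62.] 84.6
scene
897 gauge x [-0.125 -0.044] y -0.33 -0.212 [ 447. -268.] [120.  84.] 83.8
1696 gauge x [0.006 0.089] y -0.082 0.047 [605. -18.] [127.  85.] 84.2
1857 gauge x [0.006 0.09 ] y 0.101 0.228 [623. 164.] [123.  85.] 83.9
([-13.4, 0.2, 0.1], -0.0)
```

Call:
step_arm:
  translation:
    - [-1, 0, 0]
    - [-2, 0, 0]
    - [-3, 0, 0]
    - [-4, 0, 0]
    - [-5, 0, 0]
  yaw: [0, 0, 0, 0, 0]

```text
time: 16.73
ee_pos: [0.4488, -0.2389, 0.0051]
eef_rot: [[0.097, 0.995, -0.0], [0.995, -0.097, 0.0], [0.0, -0.0, -1.0]]
contact_force: [0.2, 1.9, -2.1]
grip_width: 0.5
grip_force: 0.8
```

Call:
step_arm:
  translation:
    - [-1, 0, 0]
    - [-2, 0, 0]
    - [-3, 0, 0]
    - [-4, 0, 0]
    - [-5, 0, 0]
  yaw: [0, 0, 0, 0, 0]

```text
time: 17.35
ee_pos: [0.4441, -0.2886, 0.0053]
eef_rot: [[0.097, 0.995, -0.0], [0.995, -0.097, 0.0], [0.0, -0.0, -1.0]]
contact_force: [-0.2, 2.2, -1.2]
grip_width: 0.497
grip_force: 0.7
```

Call:
step_arm:
  translation:
    - [-0.5, 0, 0]
    - [-1, 0, 0]
    - [-1.5, 0, 0]
    - [-2, 0, 0]
    - [-2, 0, 0]
  yaw: [0, 0, 0, 0, 0]

```text
time: 17.98
ee_pos: [0.4424, -0.3085, 0.0054]
eef_rot: [[0.097, 0.995, 0.001], [0.995, -0.097, -0.001], [-0.001, 0.001, -1.0]]
contact_force: [-0.2, -0.0, -0.0]
grip_width: 0.5
grip_force: 0.0
```

```bash
python3 beyond.py; python3 - <<'E'
from h import *
from cell import r
o=r.get_obs()
print(togo(o,[.443,-.323,0.004],-5.6))
c=r.read_camera('top');cv2.imwrite('pics/t4.png',c['img'])
E
```

```text
17.975 [ 0.44242534 -0.30853229  0.00539233] [-0.2232207  -0.00306847 -0.03215651]
top
981 gauge x [0.013 0.074] y 0.097 0.225 [619. 160.] [125.  62.] 84.6
971 gauge x [0.014 0.074] y -0.085 0.041 [601. -22.] [124.  62.] 84.7
scene
800 gauge x [-0.125 -0.044] y -0.449 -0.331 [ 436. -387.] [119.  83.] 84.5
1704 gauge x [0.006 0.089] y -0.082 0.047 [605. -18.] [127.  85.] 84.0
1839 gauge x [0.006 0.09 ] y 0.101 0.228 [623. 163.] [124.  86.] 83.8
([-1.5, 0.2, 0.1], 0.0)
```

View pics/t4.png

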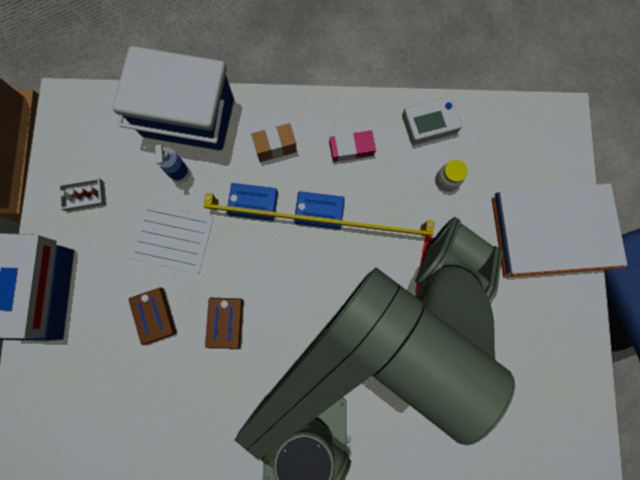

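The top view shows both good packs beyond the bar at (252,198) and (320,207). The bystanders are where they were, and the arm hides the mat. By the scene camera the swollen pack needs about 12 mm more.

Call:
step_arm:
  translation:
    - [-0.3, 0, 0]
    - [-0.6, 0, 0]
    - [-0.9, 0, 0]
    - [-1.2, 0, 0]
    - [-1.2, 0, 0]
  yaw: [0, 0, 0, 0, 0]

```text
time: 18.75
ee_pos: [0.4411, -0.3203, 0.0053]
eef_rot: [[0.097, 0.995, 0.0], [0.995, -0.097, -0.0], [-0.0, 0.0, -1.0]]
contact_force: [0.5, 1.6, -0.1]
grip_width: 0.501
grip_force: 0.5
```

Call:
step_arm:
  translation:
    - [2, 0, 0]
    - [5, 0, 0]
    - [8, 0, -4]
    - [12, 0, -9]
    - [18, 0, -12]
  yaw: [0, 0, 0, 0, 0]

```text
time: 19.38
ee_pos: [0.459, -0.1448, 0.1247]
eef_rot: [[0.098, 0.995, 0.004], [0.995, -0.098, -0.002], [-0.001, 0.004, -1.0]]
contact_force: [1.1, 0.7, -0.9]
grip_width: 0.499
grip_force: 0.0
```

Call:
step_arm:
  translation:
    - [6, 0, 0]
    - [12, 0, 0]
    - [18, 0, 0]
    - [24, 0, 0]
    - [24, 0, 0]
  yaw: [0, 0, 0, 0, 0]

```text
time: 20.0
ee_pos: [0.4811, 0.097, 0.1225]
eef_rot: [[0.091, 0.996, 0.001], [0.996, -0.091, 0.001], [0.001, 0.001, -1.0]]
contact_force: [0.5, 0.4, -0.1]
grip_width: 0.5
grip_force: 0.0
```

```bash
python3 beyond.py; python3 - <<'E'
from h import *
from cell import r
for n in('top','scene'):
  c=r.read_camera(n);m=(mask(c,'red')|mask(c,'blue')).astype(np.uint8)
  m=cv2.morphologyEx(m,cv2.MORPH_CLOSE,np.ones((9,9)))>0
  for b in blobs(m,2000,9000): print(n,b.sum(),rect(c,b,0))
  cv2.imwrite(f'pics/{n}5.png',c['img'])
E
```

```text
20.0 [0.48106086 0.09704979 0.12249985] [ 0.51803284  0.44307135 -0.12305791]
top
968 gauge x [0.014 0.074] y -0.085 0.041 [601. -22.] [124.  62.] 84.6
1475 gauge x [-0.127 -0.044] y -0.46 -0.329 [ 434. -393.] [129.  85.] 84.4
scene
1077 gauge x [-0.126 -0.044] y -0.46 -0.332 [ 434. -395.] [123.  84.] 84.3
1630 gauge x [0.006 0.089] y -0.082 0.047 [605. -18.] [127.  84.] 84.2
1801 gauge x [0.006 0.089] y 0.101 0.228 [623. 163.] [123.  85.] 84.2
top 4082 ((435.965087890625, -396.2624206542969), (195.69754028320312, 155.4926300048828), 78.76522064208984)
scene 2744 ((434.7355041503906, -396.03564453125), (191.12020874023438, 152.45220947265625), 79.01541137695312)
```

View pics/top5.png

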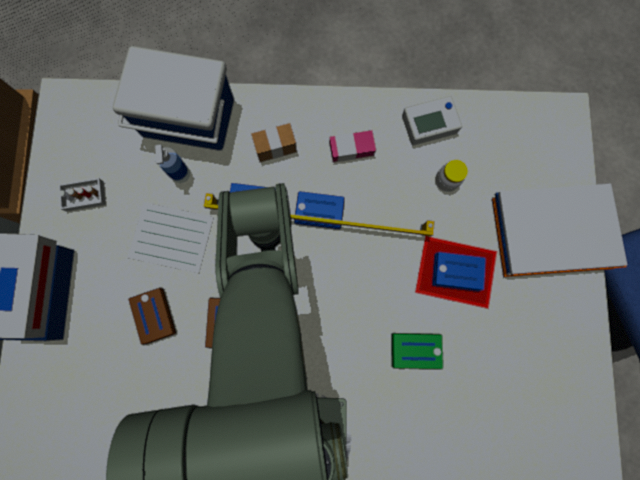

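View pics/scene5.png

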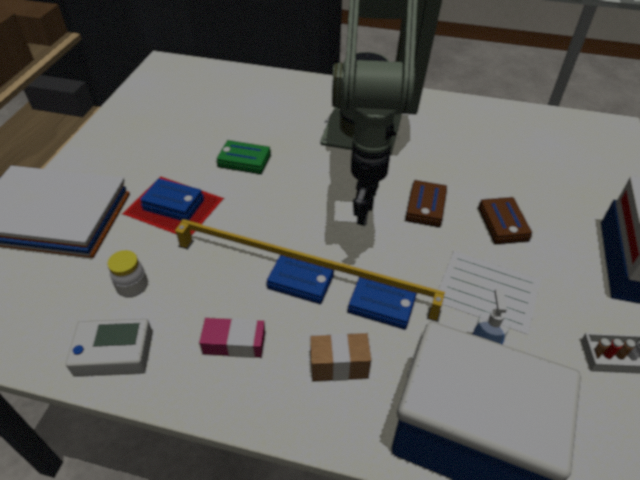

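Both views show the swollen pack centred on the mat to about 3 mm (top view at (460,271)). The two good packs are well past the bar, nothing else has moved, and the arm is clear.

```bash
python3 -c "
from cell import r
print(r.finish_job())"
```

```text
the job is handed in; nothing more can be done
None
```

The job is handed in: the two 34 mm packs are pushed under the bar with about 80% of each past its far side, and the swollen pack sits within about 3 mm of the red mat's centre, slid straight there without touching the bar because the depth images showed it at 40 mm; in the last camera views the jar, bottle and cartons had not moved.

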